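# Pack away the microscope's objectives and filter slider

## Robot

A 6-joint arm with a two-finger parallel gripper is mounted at the origin on the work surface. World frame = base frame: x ahead of the robot, y to its left, z up, the work surface at z = 0. Lengths are in m, angles in rad, forces in N, time in s.
With the tool pointing down it reaches from about 0.425 to 0.95 m from the base axis. Payload 3.5 kg.
Tool frame: the origin (TCP) lies at the very end of the fingers, on their centre line; the grasp point (between the pads) lies ctrl.grip_point_offset behind it (ctrl.grip_point_offset is the distance from the TCP to the grasp point, in m); z points along the fingers, y is the direction in which the jaws open and shut (so a half turn about z gives the same grasp; the last joint's range is limited). The gripper opens to 85 mm and grips with 20 to 120 N. Pads are 22 mm wide; open, the fingers measure 114 mm over their backs; the gripper's body (76 mm by 85 mm) begins 54 mm behind the grasp point. The pads swing forward as they close: fully open they stand 13 mm farther back than shut.
Start: joints at [-1.273, 0.286, 1.577, -0, 1.279, -0.15], TCP at [0.292, -0.608, 0.231] pointing down, gripper open.
Joint ranges: [-2.77, 2.77], [-0.9, 2.22], [0.21, 2.48], [-1.53, 4.67], [0.24, 2.81], [-2.84, 2.84]. Speed limits (rad/s): [2.79, 2.79, 3.14, 3.14, 3.14, 3.14].

## Interface

Orientations are given as a unit quaternion [x, y, z, w].
In Python, from plant import telemetry, imaging, ticket, finder, ctrl gives the robot as it stands. The module is installed in compiled form; this text tells all that it offers.
- The arm moves only by the shell command python3 -m crank 'ROWS' [FORCE]. ROWS is JSON, a list of rows, each a list of 7 numbers: the shift along the tool's x, y, z scaled (see below), then the turn, a rotation vector about the tool's x, y, z scaled (see below), then the opening, from 0 (shut) to 1 (fully open). A call has 1 to 12 rows; each row is the pose to reach, as a shift and turn from the pose commanded when the call began, along the tool's axes at that moment; what a row does not reach only later rows make up. The controller multiplies each number of a shift by 0.15 m and each number of a turn by 90 degrees. A row lasts 1/10 s, in which the tool goes at most 50 mm and 8.59 degrees, less where a joint would pass 70% of its speed; a pose out of reach is approached as far as the arm can. A call with a number of a shift or a turn outside -1 to 1 is refused whole. A call with a gripper value outside its range is refused whole. The fingers move at their own pace and stop on an object; FORCE is the grip in N (left out, the last holds). Time passes only in rows, so rows that repeat a pose let the fingers close. It gives the time, the measured TCP pose, the force and the opening at its end, in the units of the state.
- telemetry.get_state(): the state, without advancing time (a new reading comes with each control period).
- imaging.read_camera(name): name is "scene" or "top"; returns a dict with "pixels" (384x512x3 uint8, red, green, blue), "vfov" (degrees; the focal length in pixels is half the picture's height over the tangent of half this angle, whatever the lens; pixels are square), "cx", "cy" (the principal point, pixels), "rvec" (rotation vector, rad) and "tvec" (3), from world to camera coordinates, as OpenCV has them. Camera axes: x right, y down, z forward; pixel columns grow to the right and rows downward; lengths in m; the calibration is good to about 2 mm. A picture is of the moment at which its call begins. There is no depth.
- ticket.sign_off(): hands the job in, once; it reports no verdict.
Trained networks look in a picture, given as the dict that the camera call returned (one of the last four; its "shot" number tells which), for a name from the list of things; names that differ only in an ending like _2 or _b are one class to them, and where a whole thing is asked for, a point or a joint stands for the part that bears it (a point fixed in the world has none). Each returns a list of dicts, best first, with "confidence" (0 to 1); they miss things now and then, are a little off and sometimes report something else, mostly with a low value. They report only what shows in the picture. A call takes as long as a camera call. They do not tell look-alikes from the thing itself.
- finder.masks_of(label, picture): "pixels" (384x512 bool, what is visible of it) and "extent" ([left, top, right, bottom] in pixels, round what is visible of it).
- finder.pinpoint(label, picture): "location" ([row, column] in pixels: a listed point, or the origin of a listed thing).
The state is a dict: "time": time; "qpos": joint angles; "dq": joint speeds; "joint_efforts": joint torques, N m; "eef_pos": TCP position; "tcp_rot": TCP orientation; "contact_force": force on the tool from outside, world axes, zero at the start; "wrist_torque": the same for the moment, N m; "opening": opening from 0.0 (shut) to 1.0 (fully open).
Only numpy, scipy, OpenCV 4.12 (cv2) and the standard library are available. Lean on these libraries where they do the work, as an engineer would, in place of code of your own. Each camera call takes 0.05 s, during which the arm holds its last target.

## Task

Put the microscope parts away: set each objective down gently, upright, in the dish of its own colour, and draw the filter slider straight out of the lamp housing and lay it flat on its outline on the blue pad, with its orange tab over the orange mark. Keep the slider level all the way, never tip an objective over, and leave the amber oil bottle where it stands.

Things in the scene. Friction and masses are not known exactly. Their poses are not given: they have to be found in the camera images.
- objective_red_mid (a point): Microscope objective with a red band and red sloping shoulder, loose, standing nose up on a black screw cap: 60 mm tall, cap 32 mm across and 10 mm high, then a plain bare-metal barrel 28 mm across from 10 mm to 38 mm up, then the coloured part (to 52 mm) and a narrow nose. This point is on its axis half-way up (30 mm above its underside). z is its long axis. About 150 g.
- objective_yellow_mid (a point): Microscope objective with a yellow band and yellow sloping shoulder, loose, standing nose up on a black screw cap: 68 mm tall, cap 32 mm across and 10 mm high, then a plain bare-metal barrel 28 mm across from 10 mm to 46 mm up, then the coloured part (to 60 mm) and a narrow nose. This point is on its axis half-way up (34 mm above its underside). z is its long axis. About 150 g.
- objective_blue_mid (a point): Microscope objective with a blue band and blue sloping shoulder, loose, standing nose up on a black screw cap: 76 mm tall, cap 32 mm across and 10 mm high, then a plain bare-metal barrel 28 mm across from 10 mm to 54 mm up, then the coloured part (to 68 mm) and a narrow nose. This point is on its axis half-way up (38 mm above its underside). z is its long axis. About 150 g.
- dish_red: Fixed round dish with a red rim and black rubber floor, storage place for one objective: 68 mm across, rim 8 mm high and 9 mm thick, recess 50 mm across, its floor 3 mm above the table. Origin on the table at its centre, z up.
- dish_yellow: Fixed round dish with a yellow rim and black rubber floor, storage place for one objective: 68 mm across, rim 8 mm high and 9 mm thick, recess 50 mm across, its floor 3 mm above the table. Origin on the table at its centre, z up.
- dish_blue: Fixed round dish with a blue rim and black rubber floor, storage place for one objective: 68 mm across, rim 8 mm high and 9 mm thick, recess 50 mm across, its floor 3 mm above the table. Origin on the table at its centre, z up.
- slider_tab (a point): Loose filter slider, 80 g: metal plate 110 (x) x 40 (y) x 8 mm thick, upright orange tab on it near its -x end, 24 (x) x 14 (y) x 32 mm high, to be pinched across its 14 mm from above. Point: tab centre, 24 mm above the plate's underside, 43 mm from the plate's centre towards -x. At the start its +x end is 65-75 mm deep in the illuminator's channel, on the channel floor, the tab outside.
- slider_pad: Fixed blue fabric pad 170 x 90 mm, 4 mm thick, with a white printed outline of the slider and an orange rectangle where the tab belongs. Origin at the centre of the outline, on the table; x runs along the outline, the tab's rectangle lies 43 mm from the origin towards -x.
- illuminator: Fixed white and grey lamp housing with black cooling fins behind it: 150 long (x) x 90 wide (y) x 56 mm high. A level channel, 44 wide x 10 mm high, floor 12 mm above the table, opens in its front (-x) face and runs in along x. Origin on the table under the middle of the channel's mouth; the slider comes out towards -x.
- oil_bottle_mid (a point): Small amber glass bottle with a white cap, loose bystander, 28 mm across, 60 mm tall; this point is half-way up on its axis.
There are look-alikes about, which are no part of the job. Leave any yellow look-alike of the part that bears slider_tab alone. There is more than one size of the dish_blue; the job needs the larger.

How it is judged:
At the end, for the whole second after the job is handed in: Each objective upright (6 deg) on the floor of its colour's dish, axis within 12 mm of its centre; slider flat on the pad, right way round, tab within 13 mm of its mark and pad centre within 13 mm of the plate's middle line; all at rest; oil bottle moved under 20 mm (horizontal distance between objective_red_mid and dish_red below 0.012 m and angle between each of objective_red_mid, objective_yellow_mid, objective_blue_mid's own z axis and vertical below 0.1 rad and height (world z) of objective_red_mid between 0.03 and 0.036 m and linear speed of each of objective_red, objective_yellow, objective_blue, slider below 0.02 m/s and horizontal distance between objective_yellow_mid and dish_yellow below 0.012 m and height (world z) of objective_yellow_mid between 0.034 and 0.04 m and horizontal distance between objective_blue_mid and dish_blue below 0.012 m and height (world z) of objective_blue_mid between 0.038 and 0.044 m and x of slider_tab in the frame of slider_pad between -0.056 and -0.03 m and y of slider_tab in the frame of slider_pad between -0.013 and 0.013 m and x of slider_pad in the frame of slider_tab between 0.028 and 0.058 m and y of slider_pad in the frame of slider_tab between -0.013 and 0.013 m and height (world z) of slider_tab between 0.025 and 0.031 m and angle between slider_tab's own z axis and vertical below 0.06 rad and distance of oil_bottle_mid from where it was at the start of the episode below 0.02 m); the robot touches nothing.
It fails at once if the filter slider is tipped more than 17 degrees from level (angle between slider_tab's own z axis and vertical above 0.3 rad).
It fails at once if the oil bottle is pushed more than 20 mm or tipped (distance of oil_bottle_mid from where it was at the start of the episode above 0.02 m or angle between oil_bottle_mid's own z axis and vertical above 0.3 rad).
It fails at once if an objective is laid or knocked over (angle between any of objective_red_mid, objective_yellow_mid, objective_blue_mid's own z axis and vertical above 0.7 rad).
It fails at once if an objective is dropped into its dish (from over about 15 mm) ((horizontal distance between objective_red_mid and dish_red below 0.025 m and height (world z) of objective_red_mid below 0.063 m and linear speed of objective_red above 0.5 m/s) or (horizontal distance between objective_yellow_mid and dish_yellow below 0.025 m and height (world z) of objective_yellow_mid below 0.067 m and linear speed of objective_yellow above 0.5 m/s) or (horizontal distance between objective_blue_mid and dish_blue below 0.025 m and height (world z) of objective_blue_mid below 0.071 m and linear speed of objective_blue above 0.5 m/s)).
It also fails if it takes over 120 s, if anything falls off the work surface, if the arm or the gripper's body presses on something with over 40 N, if the wrist force passes 120 N, or if a joint passes its speed limit or range.

## Working session

There is one attempt and no reset: what is moved stays moved. The work goes in short steps, Python scripts to look and compute and a shell command to move; the robot and the scene stay as the last step left them, time stands still between calls to the robot, and variables do not carry over. Pictures are saved under pics/ and viewed, and the job is handed in when it is done.

```bash
ls; mkdir -p pics
cat > h.py <<'E'
import numpy as np, cv2
from scipy.spatial.transform import Rotation as R
from plant import telemetry, imaging, ticket, finder, ctrl
def cam(p):
    f=p["pixels"].shape[0]/2/np.tan(np.radians(p["vfov"])/2)
    K=np.array([[f,0,p["cx"]],[0,f,p["cy"]],[0,0,1]])
    Rm=cv2.Rodrigues(np.array(p["rvec"],float))[0]; return K,Rm,np.array(p["tvec"],float)
def proj(p,X):
    K,Rm,t=cam(p); c=K@(Rm@np.array(X,float)+t); return c[:2]/c[2]
def ray(p,uv):
    K,Rm,t=cam(p); d=Rm.T@np.linalg.inv(K)@np.array([uv[0],uv[1],1.]); return -Rm.T@t,d
def atz(p,uv,z):
    o,d=ray(p,uv); return o+d*(z-o[2])/d[2]
def save(p,n,s=1.5):
    im=p["pixels"][:,:,::-1]; cv2.imwrite(n,cv2.resize(im,None,fx=s,fy=s,interpolation=cv2.INTER_CUBIC))
E
python3 - <<'E'
from h import *
print(telemetry.get_state(), ctrl.grip_point_offset)
for n in("scene","top"):
    p=imaging.read_camera(n); save(p,f"pics/{n}0.png"); o,d=ray(p,(256,192)); print(n,p["vfov"],p["cx"],p["cy"],o,d)
    H={"objective_red_mid":.03,"objective_yellow_mid":.034,"objective_blue_mid":.038,"dish_red":0,"dish_yellow":0,"dish_blue":0,"slider_tab":.036,"slider_pad":0,"illuminator":0,"oil_bottle_mid":.03}
    for l,z in H.items():
        for q in finder.pinpoint(l,p):
            r,c=q["location"]; print(l,round(q["confidence"],2),np.round([c,r]),np.round(atz(p,(c,r),z),3))
E
```

```text
pics
{'time': 0.0, 'qpos': array([-1.27297095e+00,  2.87229599e-01,  1.57818064e+00,  8.05840634e-06,
        1.27858073e+00, -1.49977948e-01]), 'dq': array([-0.00037396,  0.00069824,  0.00064849, -0.00184268,  0.00025495,
       -0.00133403]), 'joint_efforts': array([ 6.83427015e-05, -4.05977619e+01, -2.92628396e+01, -1.26964374e-04,
        5.87062910e-03, -3.32806422e-07]), 'eef_pos': array([ 0.29211361, -0.60779276,  0.22990257]), 'tcp_rot': array([ 9.75038123e-01,  2.22034279e-01, -8.47190346e-05, -1.19616789e-03]), 'contact_force': array([-0.25369845, -0.057743  , -0.97428684]), 'wrist_torque': array([-0.03189351, -0.00330722,  0.01593114]), 'opening': 0.9986692187350342} 0.0187
scene 48.97235884887677 254.3010424333583 193.19727023760598 [ 0.97428511 -0.32375114  0.88105864] [-0.48027442  0.29233362 -0.82698358]
objective_red_mid 0.79 [341. 206.] [0.62  0.129 0.03 ]
objective_yellow_mid 0.6 [285. 222.] [ 0.588 -0.01   0.034]
objective_blue_mid 0.57 [213. 209.] [ 0.474 -0.138  0.038]
dish_red 0.6 [261. 191.] [0.465 0.    0.   ]
dish_yellow 0.92 [246. 262.] [ 0.615 -0.131  0.   
[... 510 characters left out ...]
6 [ 0.40186053 -0.04982807  1.13686759] [ 0.0793785   0.03850559 -0.99615997]
objective_red_mid 0.4 [213. 151.] [0.621 0.13  0.03 ]
objective_yellow_mid 0.54 [255. 154.] [ 0.61  -0.005  0.034]
objective_blue_mid 0.47 [295. 203.] [ 0.455 -0.128  0.038]
dish_red 0.64 [254. 203.] [0.457 0.    0.   ]
dish_yellow 0.63 [295. 151.] [ 0.625 -0.131  0.   ]
dish_blue 0.92 [207. 210.] [0.433 0.152 0.   ]
dish_blue 0.51 [197. 243.] [0.33  0.184 0.   ]
slider_tab 0.86 [376. 241.] [ 0.337 -0.375  0.036]
slider_tab 0.71 [367. 186.] [ 0.508 -0.352  0.036]
slider_pad 0.62 [146. 174.] [0.551 0.353 0.   ]
illuminator 0.91 [365. 175.] [ 0.545 -0.357  0.   ]
oil_bottle_mid 0.65 [317. 180.] [ 0.527 -0.197  0.03 ]
```

View pics/scene0.png

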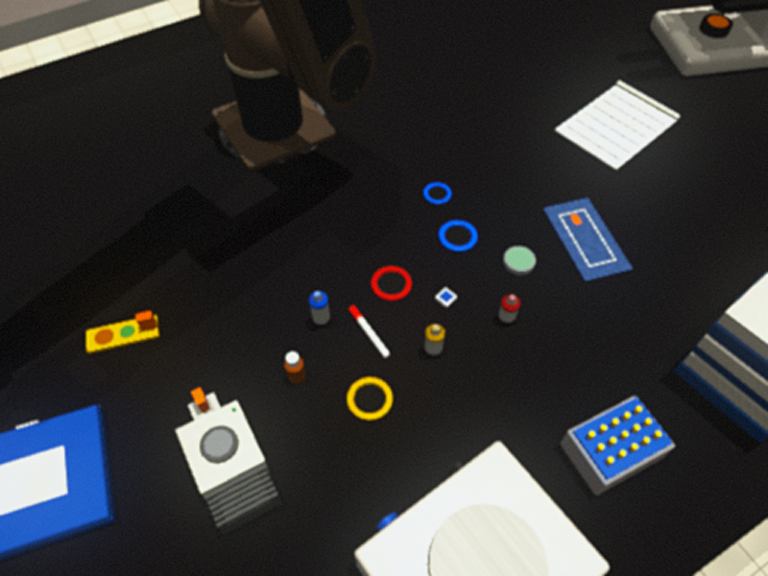

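View pics/top0.png

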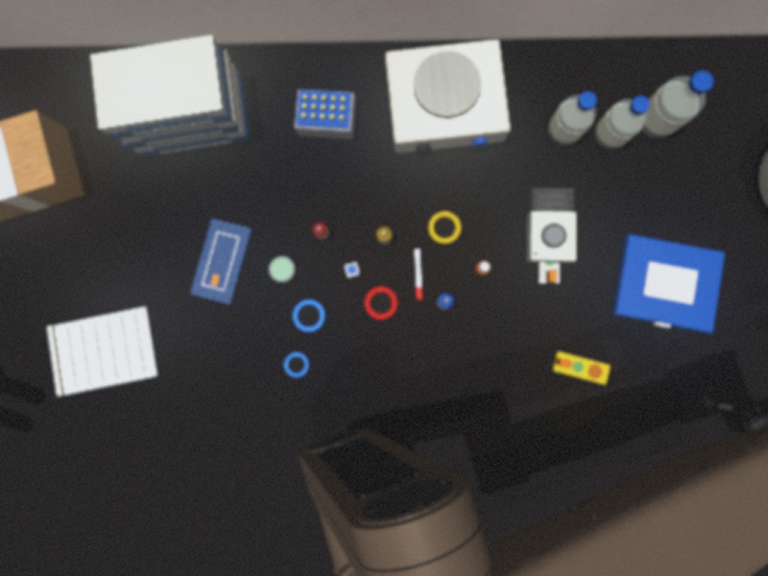

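Both views show the red, yellow and blue objectives at (509,308), (434,338), (319,307) in the scene picture, with the dishes, the pad at upper right, the illuminator at lower left and a yellow look-alike slider left of it. I'll refine these positions by colour.

```bash
cat > m.py <<'E'
from h import *
def hsv(p): return cv2.cvtColor(p["pixels"],cv2.COLOR_RGB2HSV)
RNG={"red":[(0,8),(170,180)],"yellow":[(18,35)],"blue":[(100,125)],"orange":[(5,17)]}
def cmask(p,c,smin=120,vmin=70):
    h=hsv(p); m=np.zeros(h.shape[:2],bool)
    for a,b in RNG[c]: m|=(h[...,0]>=a)&(h[...,0]<=b)
    return m&(h[...,1]>=smin)&(h[...,2]>=vmin)
def blob(p,c,X,r,smin=120,vmin=70):
    u=proj(p,X); m=cmask(p,c,smin,vmin)
    yy,xx=np.mgrid[:m.shape[0],:m.shape[1]]; m&=(np.hypot(xx-u[0],yy-u[1])<r)
    return m
def pts(m):
    y,x=np.nonzero(m); return np.stack([x,y],1).astype(np.float32)
E
python3 - <<'E'
from m import *
P={n:imaging.read_camera(n) for n in("scene","top")}
O={"red":((.621,.13,.045),.045),"yellow":((.605,-.007,.053),.053),"blue":((.455,-.133,.061),.061)}
D={"red":(.46,0,.006),"yellow":(.62,-.131,.006),"blue":(.434,.153,.006)}
for n,p in P.items():
    for c,(X,z) in O.items():
        q=pts(blob(p,c,X,14)); 
        if len(q): u=q.mean(0);print(n,"obj",c,len(q),u,atz(p,u,z).round(4))
    for c,X in D.items():
        q=pts(blob(p,c,X,26))
        if len(q)>5:
            hull=cv2.convexHull(q); e=cv2.fitEllipse(hull); 
            W=np.array([atz(p,h[0],.007) for h in hull]); 
            A=np.c_[2*W[:,:2],np.ones(len(W))]; s=np.linalg.lstsq(A,(W[:,:2]**2).sum(1),rcond=None)[0]
            print(n,"dish",c,len(q),s[:2].round(4),"r",np.sqrt(s[2]+s[0]**2+s[1]**2).round(4))
    q=pts(blob(p,"orange",(.54,.33,.004),50)); print(n,"padmark",len(q),[atz(p,q.mean(0),.004).round(4)] if len(q) else 0)
    for l in("slider_tab","slider_pad","illuminator"):
        for m in finder.masks_of(l,p): print(l,m["confidence"],m["extent"])
    x,y=[int(v) for v in proj(p,(.5,-.35,.03))]
    cr=p["pixels"][y-60:y+60,x-60:x+60,::-1]; cv2.imwrite(f"pics/il_{n}.png",cv2.resize(cr,None,fx=5,fy=5,interpolation=cv2.INTER_CUBIC)); print(x-60,y-60)
    x,y=[int(v) for v in proj(p,(.55,.35,.0))]
    cr=p["pixels"][y-50:y+50,x-50:x+50,::-1]; cv2.imwrite(f"pics/pad_{n}.png",cv2.resize(cr,None,fx=5,fy=5,interpolation=cv2.INTER_CUBIC)); print(x-50,y-50)
E
```

```text
scene obj red 99 [339.84848 202.24243] [0.6154 0.1265 0.045 ]
scene obj yellow 127 [289.6378  222.07874] [ 0.6031 -0.0081  0.053 ]
scene obj blue 115 [212.06087 199.77391] [ 0.4643 -0.1327  0.061 ]
scene dish red 340 [0.4625 0.0013] r 0.0359
scene dish yellow 465 [ 0.6247 -0.1359] r 0.0358
scene dish blue 358 [0.4086 0.1635] r 0.0564
scene padmark 32 [array([0.5127, 0.3621, 0.004 ])]
slider_tab 0.69 [127.3, 258.6, 147.3, 282.1]
slider_tab 0.63 [57.8, 207.1, 107.0, 233.2]
slider_pad 0.72 [359.8, 133.6, 419.6, 188.8]
illuminator 0.89 [124.1, 267.3, 188.6, 355.3]
illuminator 0.19 [125.8, 261.9, 146.8, 279.8]
73 201
338 107
top obj red 65 [212.70769 152.32307] [0.6144 0.1284 0.045 ]
top obj yellow 81 [255.74074 155.58025] [ 0.6017 -0.0072  0.053 ]
top obj blue 85 [297.08237 199.95294] [ 0.4629 -0.1331  0.061 ]
top dish red 346 [ 0.4672 -0.0223] r 0.0541
top dish yellow 312 [ 0.6237 -0.1352] r 0.0375
top dish blue 315 [0.4123 0.1616] r 0.0521
top padmark 17 [array([0.5111, 0.362 , 0.004 ])]
slider_tab 0.71 [358.7, 172.9, 372.9, 188.4]
slider_tab 0.7 [370.3, 235.4, 408.7, 258.7]
slider_pad 0.71 [129.3, 143.1, 165.4, 201.5]
illuminator 0.93 [351.5, 126.6, 385.0, 176.1]
305 128
97 124
```

View pics/il_scene.png

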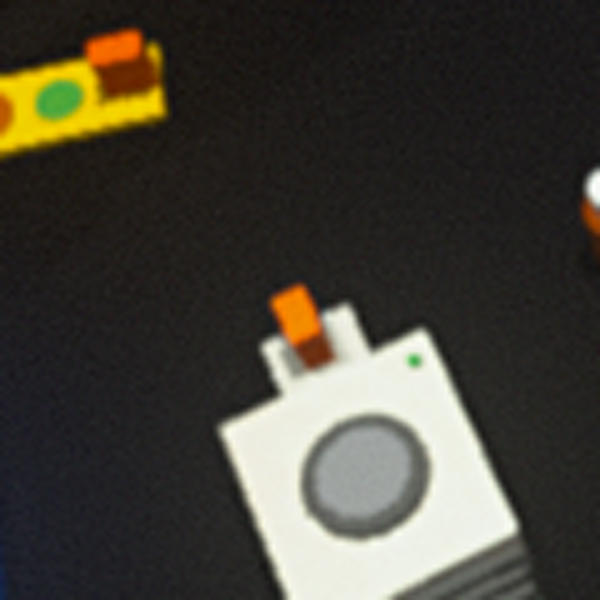

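View pics/il_top.png

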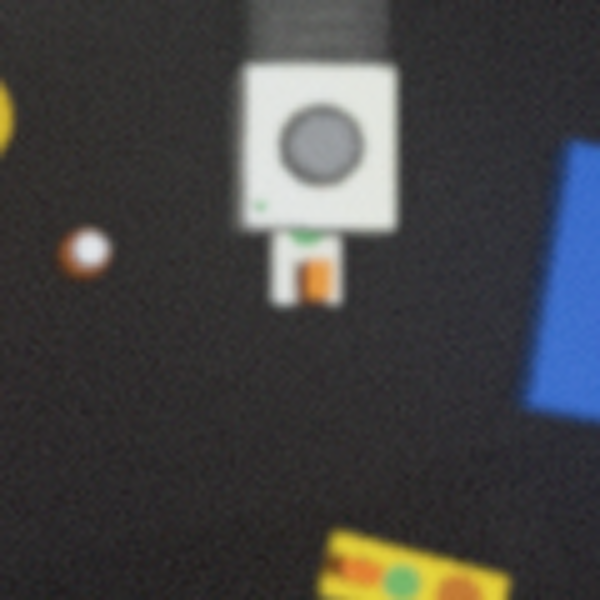

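View pics/pad_scene.png

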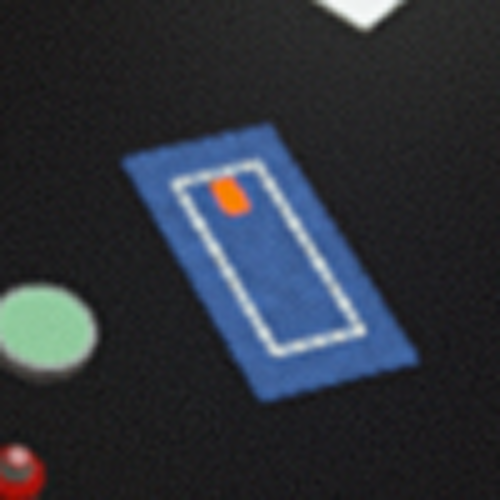

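Run:
```python
from m import *
P={n:imaging.read_camera(n) for n in("scene","top")}
D={"red":((.4625,.0013,.006),.0),"yellow":((.624,-.1355,.006),.0),"blue":((.434,.153,.006),.0)}
for n,p in P.items():
    for c,(X,_) in D.items():
        r=np.linalg.norm(proj(p,np.array(X)+[0,.034,0])-proj(p,X))*1.0+5
        q=pts(blob(p,c,X,r)); hull=cv2.convexHull(q)
        W=np.array([atz(p,h[0],.007) for h in hull]); 
        A=np.c_[2*W[:,:2],np.ones(len(W))]; s=np.linalg.lstsq(A,(W[:,:2]**2).sum(1),rcond=None)[0]
        print(n,"dish",c,len(q),r.round(1),s[:2].round(4),"r",np.sqrt(s[2]+s[0]**2+s[1]**2).round(4))
    # pad
    h=hsv(p); u=proj(p,(.55,.35,0)); yy,xx=np.mgrid[:384,:512]
    m=(h[...,0]>95)&(h[...,0]<125)&(h[...,1]>90)&(h[...,2]>50)&(np.hypot(xx-u[0],yy-u[1])<48)
    k,lab,st,cen=cv2.connectedComponentsWithStats(m.astype(np.uint8)); i=1+np.argmax(st[1:,4])
    hull=cv2.convexHull(pts(lab==i))[:,0]
    W=np.array([atz(p,v,.004)[:2] for v in hull]).astype(np.float32)
    (c,s,a)=cv2.minAreaRect(W*1000); print(n,"pad",np.round(c,1),np.round(s,1),round(a,1))
    # tab orange
    q=pts(blob(p,"orange",(.50,-.352,.03),20)); print(n,"tab",len(q),q.mean(0),[atz(p,q.mean(0),z).round(4) for z in(.03,.044,.052)])
    # white outline
    m=(h[...,1]<110)&(h[...,2]>110)&(np.hypot(xx-u[0],yy-u[1])<30)
    q=pts(m); W=np.array([atz(p,v,.004)[:2] for v in q]).astype(np.float32)*1000
    (c,s,a)=cv2.minAreaRect(W); print(n,"outline",len(q),np.round(c,1),np.round(s,1),round(a,1))
```

```text
scene dish red 340 17.7 [0.4625 0.0013] r 0.0359
scene dish yellow 466 19.8 [ 0.6248 -0.1359] r 0.0358
scene dish blue 328 16.6 [0.4352 0.1562] r 0.0367
scene pad [554.8 350.4] [ 95.7 175.5] 75.3
scene tab 126 [132.71428 265.19843] [array([ 0.5074, -0.3536,  0.03  ]), array([ 0.5151, -0.3532,  0.044 ]), array([ 0.5195, -0.3529,  0.052 ])]
scene outline 364 [554.  351.3] [ 58.6 127.6] 75.6
top dish red 320 15.6 [0.4614 0.0015] r 0.0374
top dish yellow 312 15.5 [ 0.6238 -0.1353] r 0.0375
top dish blue 306 15.5 [0.4344 0.1561] r 0.0372
top pad [553.3 350.2] [ 96.4 173.8] 75.2
top tab 38 [367.5263 184.1579] [array([ 0.5134, -0.3552,  0.03  ]), array([ 0.5119, -0.3513,  0.044 ]), array([ 0.5111, -0.3491,  0.052 ])]
top outline 585 [553.4 350.6] [ 90.6 170.2] 75.6
```

Run:
```python
from m import *
P={n:imaging.read_camera(n) for n in("scene","top")}
def w(n,off,pt,z): return atz(P[n],(pt[0]/5+off[0]-.4,pt[1]/5+off[1]-.4),z)[:2]
S=(73,201);T=(305,128)
ang=lambda a,b: np.degrees(np.arctan2(*(b-a)[::-1])).round(1)
a,b,c=[w("scene",S,q,.056) for q in((220,428),(425,328),(520,527))]; print("house scene",a,b,ang(a,b),ang(b,c),np.linalg.norm(b-a),"mouth",(a+b)/2)
a,b,c,d=[w("top",T,q,.056) for q in((242,230),(397,230),(397,67),(243,65))]; print("house top",a,b,ang(a,b),ang(b,c),ang(a,d),np.linalg.norm(b-a),"mouth",(a+b)/2)
a,b=[w("scene",S,q,.02) for q in((262,345),(348,303))]; print("plate scene",a,b,ang(a,b),np.linalg.norm(b-a),(a+b)/2)
a,b=[w("top",T,q,.02) for q in((271,304),(342,304))]; print("plate top",a,b,ang(a,b),np.linalg.norm(b-a),(a+b)/2)
t=[w("scene",S,q,.052) for q in((270,297),(303,285),(325,338),(292,350))]; print("tab scene",np.round(t,4).tolist(),np.mean(t,0),ang(t[0],t[3]),ang(t[1],t[2]))
t=[w("top",T,q,.052) for q in((305,300),(330,300),(330,261),(305,261))]; print("tab top",np.round(t,4).tolist(),np.mean(t,0))
# tcp for tool
s=telemetry.get_state(); print(R.from_quat(s["tcp_rot"]).as_matrix().round(3),s["eef_pos"])
print([ (l,[ (round(q["confidence"],2),atz(P[n],q["location"][::-1],.03).round(3)) for q in finder.pinpoint(l,P[n])]) for n in P for l in["oil_bottle_mid"]])
```

```text
house scene [ 0.54858373 -0.39867517] [ 0.55082727 -0.30844608] 88.6 -1.2 0.09025698257349676 mouth [ 0.5497055  -0.35356063]
house top [ 0.54336161 -0.30485149] [ 0.54288007 -0.39868368] -90.3 -1.8 -1.7 0.09383342369115431 mouth [ 0.54312084 -0.35176759]
plate scene [ 0.50303542 -0.37245783] [ 0.50367549 -0.33230248] 89.1 0.040160451749245867 [ 0.50335546 -0.35238015]
plate top [ 0.50106368 -0.33034866] [ 0.50089199 -0.37462432] -90.2 0.04427598560361803 [ 0.50097783 -0.35248649]
tab scene [[0.5014, -0.3596], [0.5033, -0.3453], [0.5312, -0.3466], [0.5292, -0.3606]] [ 0.51629062 -0.35303197] -2.1 -2.5
tab top [[0.5006, -0.343], [0.5005, -0.3581], [0.5245, -0.3588], [0.5246, -0.3436]] [ 0.51254944 -0.35088142]
[[ 0.901  0.433  0.   ]
 [ 0.433 -0.901 -0.   ]
 [-0.     0.    -1.   ]] [ 0.29228479 -0.60844322  0.23137411]
[('oil_bottle_mid', [(0.62, array([ 0.535, -0.219,  0.03 ]))]), ('oil_bottle_mid', [(0.61, array([ 0.548, -0.208,  0.03 ])), (0.17, array([ 0.513, -0.363,  0.03 ]))])]
```

```bash
cat > d.py <<'E'
import sys; from h import *
def rows(x,y,z,yaw):
    s=telemetry.get_state(); Rc=R.from_quat(s["tcp_rot"]); c=np.cos(np.radians(yaw));q=np.sin(np.radians(yaw))
    Rt=R.from_matrix(np.array([[c,q,0],[q,-c,0],[0,0,-1]]))
    sh=Rc.inv().apply(np.array([x,y,z])-s["eef_pos"])/.15; tu=(Rc.inv()*Rt).as_rotvec()/(np.pi/2)
    print("t",round(s["time"],2),"pos",s["eef_pos"].round(4),"q",s["qpos"].round(2),"F",s["contact_force"].round(1),"op",round(s["opening"],3)); print("row",sh.round(3).tolist(),tu.round(3).tolist())
if __name__=="__main__": rows(*map(float,sys.argv[1:5]))
E
python3 d.py .514 -.352 .12 -1.3
```

```text
t 1.8 pos [ 0.2923 -0.6084  0.2313] q [-1.27  0.29  1.58  0.    1.28 -0.15] F [-0.7 -0.1  0.1] op 0.999
row [2.073, -0.901, 0.742] [0.0, -0.0, 0.3]
```

```bash
python3 -m crank '[[1,-0.44,0.3,0,0,0.3,0.6],[1,-0.44,0.3,0,0,0.3,0.6],[1,-0.44,0.3,0,0,0.3,0.6],[1,-0.44,0.3,0,0,0.3,0.6],[1,-0.44,0.3,0,0,0.3,0.6],[1,-0.44,0.3,0,0,0.3,0.6]]' 60; python3 d.py .514 -.352 .12 -1.3
```

```text
time: 2.4
eef_pos: [0.3991, -0.4842, 0.1867]
tcp_rot: [1.0, -0.011, -0.0, 0.0]
contact_force: [-0.2, -0.7, -0.2]
opening: 0.596
t 2.4 pos [ 0.3991 -0.4842  0.1867] q [-1.04  0.22  1.74 -0.    1.18  0.55] F [-0.2 -0.7 -0.2] op 0.596
row [0.747, -0.898, 0.443] [0.001, 0.0, 0.0]
```

```bash
python3 -m crank '[[0.747,-0.898,0.44,0,0,0,0.5],[0.747,-0.898,0.44,0,0,0,0.5],[0.747,-0.898,0.44,0,0,0,0.5],[0.747,-0.898,0.44,0,0,0,0.5],[0.747,-0.898,0.44,0,0,0,0.5],[0.747,-0.898,0.44,0,0,0,0.5]]'; python3 d.py .514 -.352 .024 -1.3
python3 - <<'E'
from h import *
p=imaging.read_camera("scene"); s=telemetry.get_state(); x,y=[int(v) for v in proj(p,s["eef_pos"])];x=max(x,80);y=max(y,80)
cv2.imwrite("pics/a1.png",cv2.resize(p["pixels"][y-80:y+80,x-80:x+80,::-1],None,fx=3.7,fy=3.7,interpolation=cv2.INTER_CUBIC));print((proj(p,s["eef_pos"])-[x-80,y-80])*3.7)
E
```

```text
time: 3.0
eef_pos: [0.5141, -0.353, 0.1206]
tcp_rot: [1.0, -0.012, 0.0, 0.0]
contact_force: [0.0, -0.5, 0.6]
opening: 0.501
t 3.0 pos [ 0.5141 -0.353   0.1206] q [-0.76  0.28  1.79 -0.    1.06  0.83] F [ 0.  -0.5  0.6] op 0.501
row [-0.001, -0.008, 0.644] [0.001, -0.0, -0.0]
[299.49186181 298.73590592]
```

View pics/a1.png

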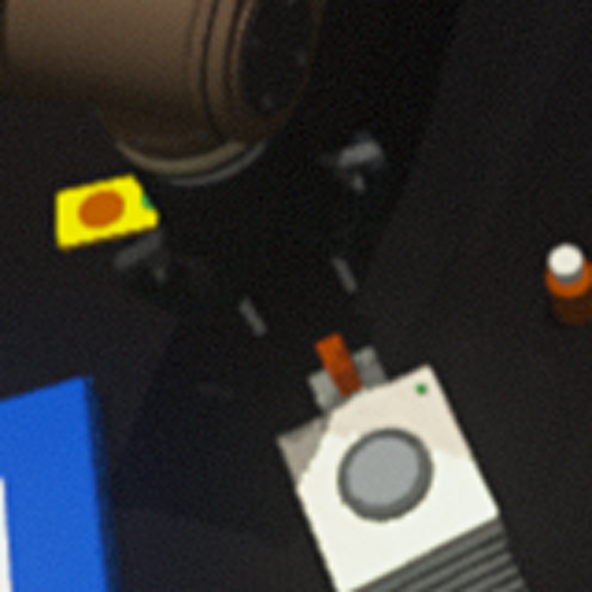

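The open fingers (tips at (255,318) and (350,275)) straddle the line of the orange tab at (338,365). Descending.

```bash
python3 -m crank '[[0,-0.008,0.3,0,0,0,0.5],[0,-0.008,0.45,0,0,0,0.5],[0,-0.008,0.55,0,0,0,0.5],[0,-0.008,0.64,0,0,0,0.5],[0,-0.008,0.64,0,0,0,0.5],[0,-0.008,0.64,0,0,0,0],[0,-0.008,0.64,0,0,0,0],[0,-0.008,0.64,0,0,0,0],[0,-0.008,0.64,0,0,0,0],[0,-0.008,0.64,0,0,0,0]]' 60; python3 d.py .424 -.350 .0245 -1.3
```

```text
time: 4.05
eef_pos: [0.515, -0.3518, 0.026]
tcp_rot: [1.0, -0.012, 0.001, 0.001]
contact_force: [-1.1, -1.3, 5.0]
opening: 0.148
t 4.05 pos [ 0.515  -0.3518  0.026 ] q [-0.76  0.41  1.83 -0.    0.9   0.83] F [-1.1 -1.3  5. ] op 0.148
row [-0.607, 0.002, 0.009] [0.002, -0.001, -0.0]
```

```bash
python3 -m crank '[[-0.05,0,-0.005,0,0,0,0],[-0.12,0,-0.005,0,0,0,0],[-0.2,0,-0.005,0,0,0,0],[-0.28,0,-0.005,0,0,0,0],[-0.36,0,-0.005,0,0,0,0],[-0.44,0,-0.005,0,0,0,0],[-0.5,0,-0.005,0,0,0,0],[-0.56,0,-0.005,0,0,0,0],[-0.62,0,-0.005,0,0,0,0],[-0.62,0,-0.005,0,0,0,0]]'; python3 d.py .424 -.350 .12 -1.3
python3 - <<'E'
from h import *
p=imaging.read_camera("scene"); s=telemetry.get_state(); x,y=[int(v) for v in proj(p,s["eef_pos"])];x=max(x,80);y=max(y,80)
cv2.imwrite("pics/a2.png",cv2.resize(p["pixels"][y-80:y+80,x-80:x+80,::-1],None,fx=3.7,fy=3.7,interpolation=cv2.INTER_CUBIC));print((proj(p,s["eef_pos"])-[x-80,y-80])*3.7)
E
```

```text
time: 5.05
eef_pos: [0.4193, -0.3475, 0.0241]
tcp_rot: [1.0, -0.012, -0.001, -0.001]
contact_force: [0.4, 0.4, -1.7]
opening: 0.151
t 5.05 pos [ 0.4193 -0.3475  0.0241] q [-0.88  0.27  2.02 -0.    0.85  0.72] F [ 0.4  0.4 -1.7] op 0.151
row [0.03, 0.014, -0.639] [-0.001, 0.002, -0.001]
[297.3142547  299.54019306]
```

View pics/a2.png

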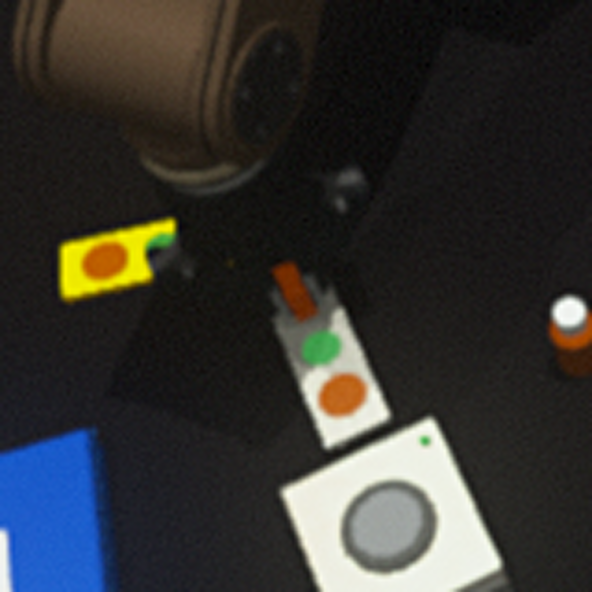

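```bash
python3 -m crank '[[0,0,-0.15,0,0,0,0],[0,0,-0.4,0,0,0,0],[0,0,-0.65,0,0,0,0],[0,0,-0.85,0,0,0,0],[0.05,-0.1,-0.93,0,0,0,0],[0.1,-0.3,-0.93,0,0,0.05,0],[0.2,-0.55,-0.93,0,0,0.1,0],[0.2,-0.8,-0.93,0,0,0.15,0],[0.2,-1,-0.93,0,0,0.152,0],[0.2,-1,-0.93,0,0,0.152,0]]'; python3 d.py .5127 .3616 .12 -15
```

```text
time: 6.1
eef_pos: [0.454, -0.1945, 0.1626]
tcp_rot: [0.992, -0.128, -0.002, -0.002]
contact_force: [-0.2, -0.3, -0.4]
opening: 0.148
t 6.1 pos [ 0.454  -0.1945  0.1626] q [-0.61 -0.05  2.07  0.    1.12  1.22] F [-0.2 -0.3 -0.4] op 0.148
row [-0.565, -3.684, 0.297] [-0.002, 0.002, 0.003]
```

```bash
python3 -m crank '[[-0.03,-0.2,0,0,0,0,0],[-0.07,-0.46,0,0,0,0,0],[-0.11,-0.74,0,0,0,0,0],[-0.15,-1,0,0,0,0,0]]'; python3 -m crank '[[-0.04,-0.28,0,0,0,0,0],[-0.08,-0.55,0,0,0,0,0],[-0.12,-0.8,0,0,0,0,0],[-0.15,-1,0,0,0,0,0]]';python3 -m crank '[[-0.04,-0.28,0,0,0,0,0],[-0.08,-0.55,0,0,0,0,0],[-0.12,-0.8,0,0,0,0,0],[-0.15,-1,0,0,0,0,0]]'; python3 d.py .5127 .3616 .10 -15
```

```text
time: 6.5
eef_pos: [0.4715, -0.0468, 0.1637]
tcp_rot: [0.991, -0.131, -0.001, -0.0]
contact_force: [0.5, 0.3, -1.7]
opening: 0.154
time: 6.9
eef_pos: [0.4885, 0.1044, 0.1636]
tcp_rot: [0.992, -0.13, -0.001, -0.0]
contact_force: [-0.2, -1.1, -0.7]
opening: 0.149
time: 7.3
eef_pos: [0.5056, 0.2551, 0.1634]
tcp_rot: [0.992, -0.13, -0.001, 0.0]
contact_force: [-0.3, 0.1, -0.4]
opening: 0.152
t 7.3 pos [0.5056 0.2551 0.1634] q [0.29 0.12 1.91 0.   1.12 2.12] F [-0.3  0.1 -0.4] op 0.152
row [-0.137, -0.698, 0.423] [0.0, 0.001, 0.001]
```

```bash
python3 -m crank '[[-0.04,-0.2,0,0,0,0,0],[-0.08,-0.4,0.1,0,0,0,0],[-0.12,-0.58,0.3,0,0,0,0],[-0.137,-0.698,0.5,0,0,0,0],[-0.137,-0.698,0.65,0,0,0,0],[-0.137,-0.698,0.78,0,0,0,0],[-0.137,-0.698,0.78,0,0,0,0],[-0.137,-0.698,0.78,0,0,0,0]]'; python3 d.py .5127 .3616 .018 -15
python3 - <<'E'
from m import *
for n in("scene","top"):
    p=imaging.read_camera(n); s=telemetry.get_state(); x,y=[int(v) for v in proj(p,s["eef_pos"])];x=max(x,60);y=max(y,60)
    cv2.imwrite(f"pics/a3{n}.png",cv2.resize(p["pixels"][y-60:y+60,x-60:x+60,::-1],None,fx=5,fy=5,interpolation=cv2.INTER_CUBIC));print(n,(proj(p,s["eef_pos"])-[x-60,y-60])*5,x-60,y-60)
E
```

```text
time: 8.1
eef_pos: [0.5129, 0.3592, 0.0467]
tcp_rot: [0.991, -0.131, -0.001, 0.0]
contact_force: [-1.0, 0.3, -1.1]
opening: 0.15
t 8.1 pos [0.5129 0.3592 0.0467] q [0.45 0.39 1.81 0.   0.94 2.28] F [-1.   0.3 -1.1] op 0.15
row [-0.005, -0.015, 0.191] [0.001, 0.001, -0.0]
scene [301.68492825 302.34807709] 327 75
top [302.65303126 300.952968  ] 78 124
```

View pics/a3scene.png

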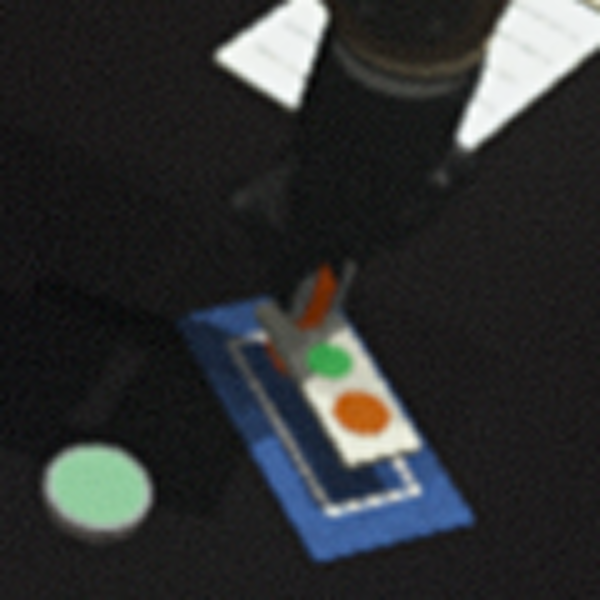

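View pics/a3top.png

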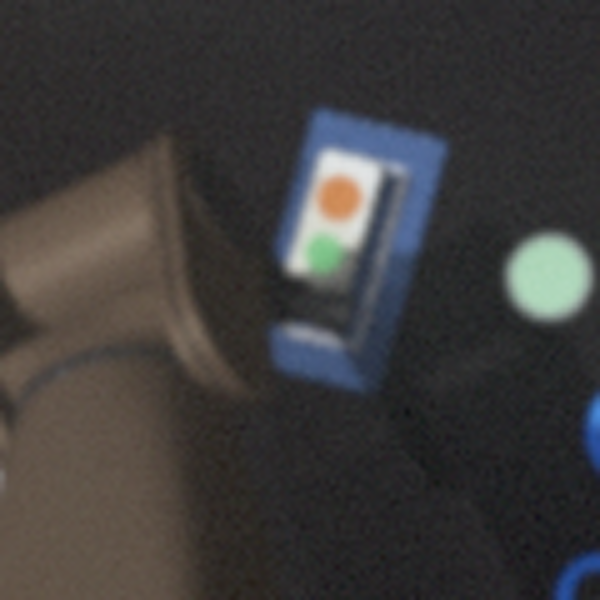

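```bash
python3 - <<'E'
from m import *
p=imaging.read_camera("scene")
a,b=[atz(p,(u/5+327-.4,v/5+75-.4),.041)[:2] for u,v in((348,466),(423,442))]; print(a,b,(a+b)/2,np.linalg.norm(a-b))
p=imaging.read_camera("top")
a,b=[atz(p,(u/5+78-.4,v/5+124-.4),.042)[:2] for u,v in((324,148),(382,163))]; print(a,b,(a+b)/2,np.linalg.norm(a-b))
E
python3 d.py .5127 .3616 .018 -15
```

```text
[0.60408044 0.3126282 ] [0.61193365 0.35546677] [0.60800704 0.33404749] 0.04355245571363316
[0.61371661 0.3526347 ] [0.60385071 0.31529843] [0.60878366 0.33396656] 0.03861778100426855
t 8.3 pos [0.5145 0.3596 0.0493] q [0.45 0.39 1.81 0.   0.94 2.28] F [ 0.1  0.2 -1.3] op 0.15
row [-0.015, -0.009, 0.209] [-0.001, -0.001, -0.0]
```

The plate's far edge measures (.608,.334) against the outline's (.607,.336), so it is aligned. Lowering.

```bash
python3 -m crank '[[-0.01,-0.012,0.08,0,0,0,0],[-0.01,-0.012,0.14,0,0,0,0],[-0.01,-0.012,0.17,0,0,0,0],[-0.01,-0.012,0.19,0,0,0,0],[-0.01,-0.012,0.2,0,0,0,0],[-0.01,-0.012,0.2,0,0,0,0]]'; python3 d.py .5127 .3616 .0165 -15
```

```text
time: 8.9
eef_pos: [0.5123, 0.3614, 0.0183]
tcp_rot: [0.991, -0.131, -0.001, 0.0]
contact_force: [-2.6, -0.2, 5.1]
opening: 0.153
t 8.9 pos [0.5123 0.3614 0.0183] q [0.45 0.43 1.82 0.   0.89 2.29] F [-2.6 -0.2  5.1] op 0.153
row [0.002, -0.002, 0.012] [0.0, 0.001, -0.0]
```

```bash
python3 -m crank '[[0,0,0,0,0,0,0.4],[0,0,0,0,0,0,0.45],[0,0,0,0,0,0,0.45],[0,0,-0.1,0,0,0,0.45],[0,0,-0.35,0,0,0,0.45],[0,0,-0.65,0,0,0,0.6],[0,0,-0.95,0,0,0,0.6],[0,0.2,-0.95,0,0,0,0.6],[0,0.5,-0.95,0,0,0,0.6],[0,0.8,-0.95,0,0,0,0.6],[0,0.8,-0.95,0,0,0,0.6]]'; python3 d.py .615 .1275 .16 -15
python3 - <<'E'
from m import *
for n in("scene","top"):
    p=imaging.read_camera(n); save(p,f"pics/a4{n}.png")
    q=pts(blob(p,"orange",(.5127,.3616,.03),12)); print(n,len(q),atz(p,q.mean(0),.03))
E
```

```text
time: 10.0
eef_pos: [0.4797, 0.242, 0.1603]
tcp_rot: [0.991, -0.132, -0.001, 0.001]
contact_force: [-0.5, 0.7, -0.4]
opening: 0.603
t 10.0 pos [0.4797 0.242  0.1603] q [ 0.28  0.06  1.98 -0.    1.11  2.12] F [-0.5  0.7 -0.4] op 0.603
row [1.071, 0.5, 0.002] [0.001, 0.0, -0.002]
scene 102 [0.51241622 0.36255435 0.03      ]
top 0 [nan nan nan]<stdin>:4: RuntimeWarning: Mean of empty slice.
  ret = um.true_divide(
```

View pics/a4scene.png

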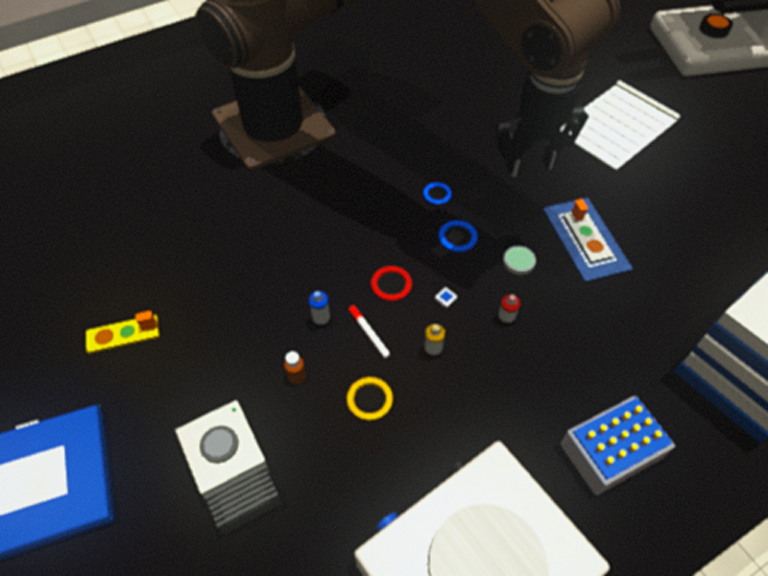

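The slider lies on its outline, with the tab at (.512,.3625) against a mark at (.5127,.3616). Next is the red objective.

```bash
python3 -m crank '[[0.2,0.1,0,0,0,-0.09,0.6],[0.45,0.2,0,0,0,-0.18,0.6],[0.7,0.32,0,0,0,-0.27,0.6],[0.9,0.42,0,0,0,-0.36,0.6],[1,0.5,0,0,0,-0.45,0.6],[1,0.5,0,0,0,-0.54,0.6],[1,0.5,0,0,0,-0.63,0.6],[1,0.5,0,0,0,-0.72,0.6],[1,0.5,0,0,0,-0.81,0.6],[1,0.5,0,0,0,-0.9,0.6],[1,0.5,0,0,0,-1,0.6],[1,0.5,0,0,0,-1,0.6]]'; python3 d.py .615 .1275 .09 75
```

```text
time: 11.3
eef_pos: [0.6076, 0.1354, 0.1607]
tcp_rot: [0.793, 0.609, 0.001, 0.0]
contact_force: [0.6, -0.3, 0.4]
opening: 0.599
t 11.3 pos [0.6076 0.1354 0.1607] q [0.06 0.24 1.77 0.   1.13 0.32] F [ 0.6 -0.3  0.4] op 0.599
row [-0.039, 0.06, 0.471] [0.001, -0.0, 0.001]
```

```bash
python3 -m crank '[[-0.04,0.06,0.1,0,0,0,0.6],[-0.04,0.06,0.3,0,0,0,0.6],[-0.04,0.06,0.5,0,0,0,0.6],[-0.04,0.06,0.65,0,0,0,0.6],[-0.04,0.06,0.8,0,0,0,0.6],[-0.04,0.06,0.92,0,0,0,0.6],[-0.04,0.06,0.99,0,0,0,0.6],[-0.04,0.06,0.99,0,0,0,0.6]]' 30; python3 d.py .615 .1275 .012 75
python3 - <<'E'
from m import *
for n in("scene","top"):
    p=imaging.read_camera(n); s=telemetry.get_state(); x,y=[int(v) for v in proj(p,s["eef_pos"])];x=max(x,60);y=max(y,60)
    cv2.imwrite(f"pics/a5{n}.png",cv2.resize(p["pixels"][y-60:y+60,x-60:x+60,::-1],None,fx=5,fy=5,interpolation=cv2.INTER_CUBIC))
E
```

```text
time: 12.1
eef_pos: [0.6127, 0.1259, 0.0093]
tcp_rot: [0.794, 0.608, -0.001, -0.001]
contact_force: [0.1, -0.6, -0.2]
opening: 0.603
t 12.1 pos [0.6127 0.1259 0.0093] q [ 0.04  0.45  1.82 -0.    0.88  0.3 ] F [ 0.1 -0.6 -0.2] op 0.603
row [0.014, 0.012, -0.018] [-0.002, 0.001, -0.001]
```

View pics/a5scene.png

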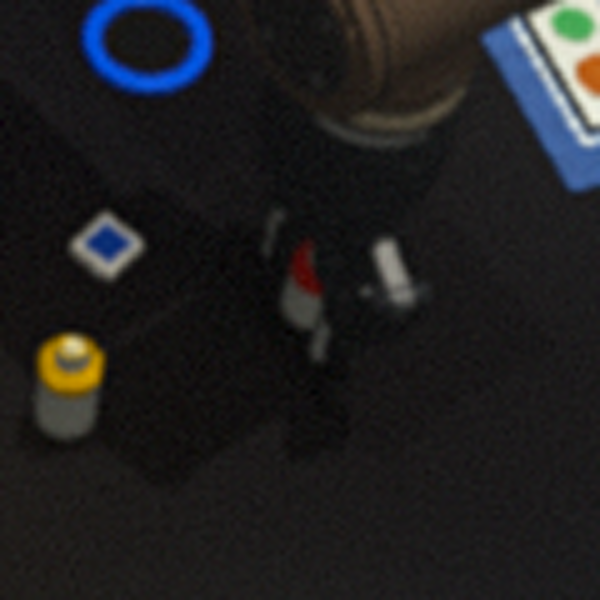

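```bash
python3 -m crank '[[0.012,0.012,-0.015,0,0,0,0.6],[0.012,0.012,-0.015,0,0,0,0.3],[0.012,0.012,-0.015,0,0,0,0.2],[0.012,0.012,-0.015,0,0,0,0.1],[0.012,0.012,-0.015,0,0,0,0],[0.012,0.012,-0.015,0,0,0,0],[0.012,0.012,-0.015,0,0,0,0]]' 40; python3 d.py .4622 .0015 .13 75
python3 -m crank '[[0,0,-0.1,0,0,0,0],[0,0,-0.3,0,0,0,0],[0,0,-0.55,0,0,0,0],[0,0,-0.8,0,0,0,0],[0,0,-0.8,0,0,0,0]]'; python3 d.py .4622 .0015 .13 75
python3 - <<'E'
from m import *
p=imaging.read_camera("scene"); s=telemetry.get_state(); x,y=[int(v) for v in proj(p,s["eef_pos"])];x=max(x,60);y=max(y,60)
cv2.imwrite(f"pics/a6.png",cv2.resize(p["pixels"][y-60:y+60,x-60:x+60,::-1],None,fx=5,fy=5,interpolation=cv2.INTER_CUBIC))
E
```

```text
time: 12.9
eef_pos: [0.6172, 0.1275, 0.0155]
tcp_rot: [0.793, 0.609, 0.001, 0.001]
contact_force: [-0.9, 0.9, 6.7]
opening: 0.317
t 12.9 pos [0.6172 0.1275 0.0155] q [0.04 0.44 1.81 0.   0.89 0.3 ] F [-0.9  0.9  6.7] op 0.317
row [-1.079, -0.778, -0.766] [0.001, -0.001, -0.0]
time: 13.4
eef_pos: [0.6201, 0.1275, 0.1415]
tcp_rot: [0.793, 0.609, 0.005, 0.004]
contact_force: [0.4, 0.5, -1.2]
opening: 0.319
t 13.4 pos [0.6201 0.1275 0.1415] q [ 0.04  0.27  1.76 -0.    1.09  0.3 ] F [ 0.4  0.5 -1.2] op 0.319
row [-1.084, -0.8, 0.063] [0.008, -0.002, -0.0]
```

View pics/a6.png

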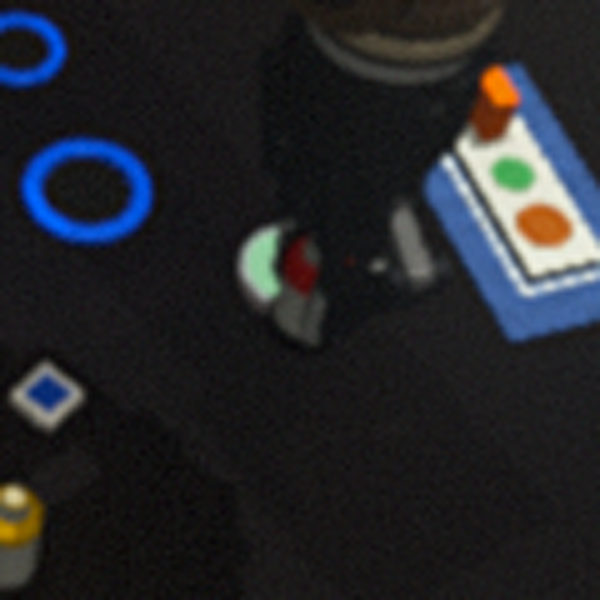

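```bash
python3 -m crank '[[-0.15,-0.1,0,0,0,0,0],[-0.35,-0.26,0,0,0,0,0],[-0.55,-0.4,0,0,0,0,0],[-0.75,-0.55,0,0,0,0,0],[-0.9,-0.7,0,0,0,0,0],[-1,-0.78,0.1,0,0,0,0],[-1,-0.79,0.3,0,0,0,0],[-1,-0.79,0.5,0,0,0,0],[-1,-0.79,0.5,0,0,0,0],[-1,-0.79,0.5,0,0,0,0]]'; python3 d.py .4622 .0015 .03 75;python3 d.py .4622 .0015 .03 75
python3 - <<'E'
from m import *
for i in range(3): p=imaging.read_camera("scene"); s=telemetry.get_state();print(s["eef_pos"])
x,y=[int(v) for v in proj(p,s["eef_pos"])];x=max(x,60);y=max(y,60)
cv2.imwrite(f"pics/a7.png",cv2.resize(p["pixels"][y-60:y+60,x-60:x+60,::-1],None,fx=5,fy=5,interpolation=cv2.INTER_CUBIC))
E
```

```text
time: 14.45
eef_pos: [0.4615, 0.0134, 0.0578]
tcp_rot: [0.793, 0.609, -0.001, -0.001]
contact_force: [0.6, 0.3, -0.5]
opening: 0.317
t 14.45 pos [0.4615 0.0134 0.0578] q [-0.19  0.04  2.21 -0.    0.89  0.07] F [ 0.6  0.3 -0.5] op 0.317
row [-0.075, 0.026, 0.185] [-0.002, 0.0, -0.0]
t 14.45 pos [0.4615 0.0134 0.0578] q [-0.19  0.04  2.21 -0.    0.89  0.07] F [ 0.6  0.3 -0.5] op 0.317
row [-0.075, 0.026, 0.185] [-0.002, 0.0, -0.0]
[0.46284234 0.01318347 0.05911019]
[0.4636656  0.01306889 0.05991497]
[0.46401181 0.01303729 0.06029248]
```

View pics/a7.png

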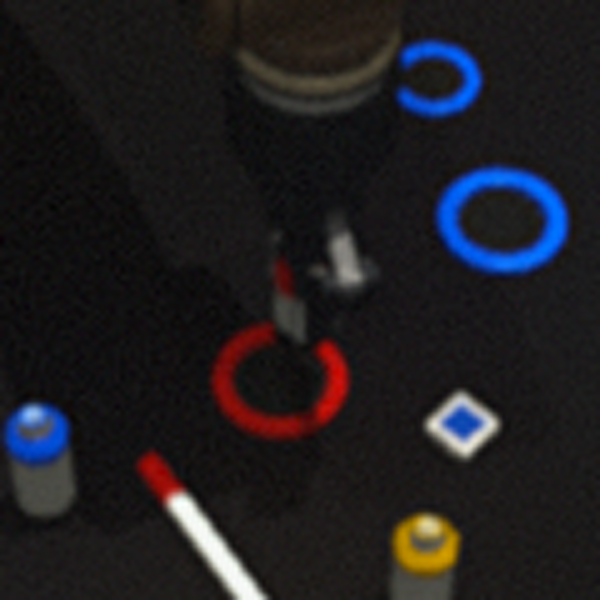

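```bash
python3 -m crank '[[-0.04,0.005,0.05,0,0,0,0],[-0.077,0.008,0.1,0,0,0,0],[-0.077,0.008,0.16,0,0,0,0],[-0.077,0.008,0.2,0,0,0,0],[-0.077,0.008,0.23,0,0,0,0],[-0.077,0.008,0.25,0,0,0,0],[-0.077,0.008,0.265,0,0,0,0],[-0.077,0.008,0.275,0,0,0,0],[-0.077,0.008,0.275,0,0,0,0],[-0.077,0.008,0.275,0,0,0,0]]'; python3 d.py .4622 .0015 .017 75
```

```text
time: 15.6
eef_pos: [0.461, 0.0018, 0.0185]
tcp_rot: [0.793, 0.609, -0.0, -0.0]
contact_force: [-3.1, 0.9, 5.4]
opening: 0.311
t 15.6 pos [0.461  0.0018 0.0185] q [-0.22  0.12  2.22 -0.    0.8   0.05] F [-3.1  0.9  5.4] op 0.311
row [0.0, 0.008, 0.01] [-0.001, 0.0, 0.0]
```

Upward contact force shows it has reached the floor. Releasing.

```bash
python3 -m crank '[[0,0,0,0,0,0,0.4],[0,0,0,0,0,0,0.5],[0,0,0,0,0,0,0.6],[0,0,0,0,0,0,0.6],[0,0,-0.1,0,0,0,0.6],[0,0,-0.3,0,0,0,0.6],[0,0,-0.55,0,0,0,0.6],[0,0,-0.85,0,0,0,0.6],[0,0,-0.9,0,0,0,0.6],[0,0,-0.9,0,0,0,0.6]]'; python3 d.py .6022 -.0078 .145 75
python3 - <<'E'
from m import *
p=imaging.read_camera("scene")
x,y=[int(v) for v in proj(p,(.462,.0015,.03))]
cv2.imwrite(f"pics/a8.png",cv2.resize(p["pixels"][y-60:y+60,x-60:x+60,::-1],None,fx=5,fy=5,interpolation=cv2.INTER_CUBIC))
E
```

```text
time: 16.6
eef_pos: [0.4624, 0.0014, 0.1547]
tcp_rot: [0.793, 0.609, 0.002, 0.002]
contact_force: [-0.7, -0.2, 0.2]
opening: 0.604
t 16.6 pos [0.4624 0.0014 0.1547] q [-0.22 -0.12  2.16 -0.    1.1   0.05] F [-0.7 -0.2  0.2] op 0.604
row [0.182, 0.916, 0.07] [0.003, -0.0, -0.0]
```

View pics/a8.png

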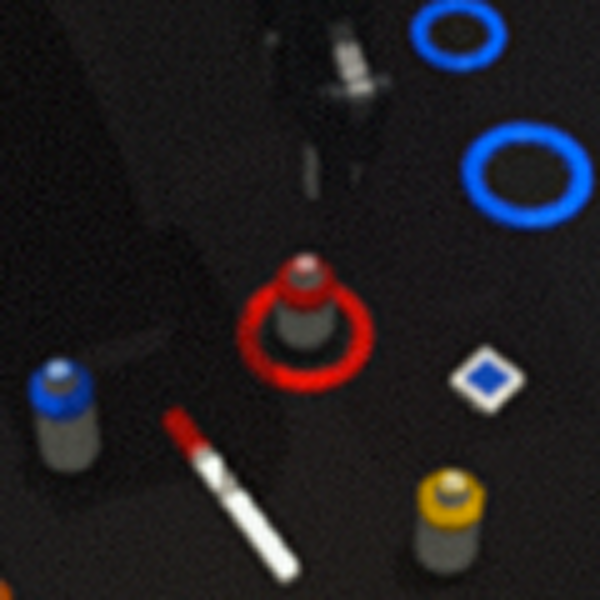

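The red objective stands upright in the middle of its dish, at (305,300). Next, yellow.

```bash
python3 -m crank '[[0.03,0.15,0,0,0,0,0.6],[0.08,0.4,0,0,0,0,0.6],[0.13,0.65,0.03,0,0,0,0.6],[0.17,0.85,0.07,0,0,0,0.6],[0.182,0.916,0.07,0,0,0,0.6],[0.182,0.916,0.2,0,0,0,0.6],[0.182,0.916,0.3,0,0,0,0.6],[0.182,0.916,0.3,0,0,0,0.6],[0.182,0.916,0.3,0,0,0,0.6]]'; python3 d.py .6022 -.0078 .0145 75
python3 - <<'E'
from m import *
for i in range(2): p=imaging.read_camera("scene"); s=telemetry.get_state();print(s["eef_pos"])
x,y=[int(v) for v in proj(p,s["eef_pos"])]
cv2.imwrite(f"pics/a9.png",cv2.resize(p["pixels"][y-60:y+60,x-60:x+60,::-1],None,fx=5,fy=5,interpolation=cv2.INTER_CUBIC))
E
python3 d.py .6022 -.0078 .0145 75
```

```text
time: 17.55
eef_pos: [0.5993, -0.0073, 0.1064]
tcp_rot: [0.793, 0.609, -0.001, -0.001]
contact_force: [0.3, 0.2, 0.4]
opening: 0.601
t 17.55 pos [ 0.5993 -0.0073  0.1064] q [-0.18  0.26  1.86 -0.    1.03  0.08] F [0.3 0.2 0.4] op 0.601
row [0.002, 0.021, 0.613] [-0.002, 0.0, -0.0]
[ 0.60018607 -0.0074413   0.10753747]
[ 0.60072846 -0.00755936  0.1082514 ]
t 17.65 pos [ 0.6007 -0.0076  0.1083] q [-0.18  0.25  1.86  0.    1.03  0.08] F [-0.6 -0.6  0.7] op 0.6
row [0.001, 0.009, 0.625] [0.001, -0.0, -0.0]
```

View pics/a9.png

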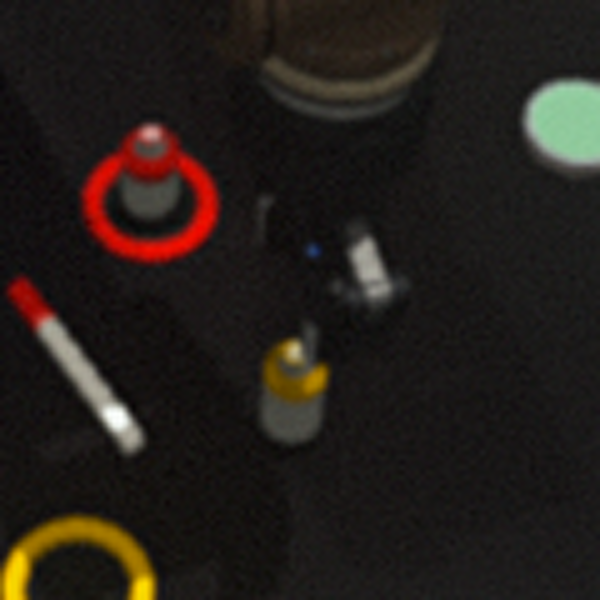

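```bash
python3 -m crank '[[0,0.005,0.15,0,0,0,0.6],[0,0.005,0.3,0,0,0,0.6],[0,0.005,0.45,0,0,0,0.6],[0,0.005,0.56,0,0,0,0.6],[0,0.005,0.62,0,0,0,0.6],[0,0.005,0.62,0,0,0,0.6],[0,0.005,0.62,0,0,0,0.45],[0,0.005,0.62,0,0,0,0.3],[0,0.005,0.62,0,0,0,0.15],[0,0.005,0.62,0,0,0,0],[0,0.005,0.62,0,0,0,0],[0,0.005,0.62,0,0,0,0]]' 40; python3 d.py .6243 -.1355 .14 75
python3 -m crank '[[0,0,-0.1,0,0,0,0],[0,0,-0.3,0,0,0,0],[0,0,-0.55,0,0,0,0],[0,0,-0.7,0,0,0,0],[0,0,-0.7,0,0,0,0],[0,0,-0.7,0,0,0,0]]'; python3 d.py .6243 -.1355 .07 75
```

```text
time: 18.85
eef_pos: [0.6026, -0.0079, 0.0161]
tcp_rot: [0.793, 0.609, 0.001, 0.001]
contact_force: [-0.6, 0.4, 5.8]
opening: 0.319
t 18.85 pos [ 0.6026 -0.0079  0.0161] q [-0.18  0.39  1.88  0.    0.87  0.08] F [-0.6  0.4  5.8] op 0.319
row [-0.784, 0.362, -0.825] [0.002, -0.0, -0.0]
time: 19.45
eef_pos: [0.6009, -0.0076, 0.1192]
tcp_rot: [0.793, 0.609, -0.0, -0.0]
contact_force: [0.2, 0.0, -2.3]
opening: 0.318
t 19.45 pos [ 0.6009 -0.0076  0.1192] q [-0.18  0.24  1.85 -0.    1.05  0.08] F [ 0.2  0.  -2.3] op 0.318
row [-0.783, 0.372, 0.328] [-0.0, 0.0, -0.0]
```

```bash
python3 -m crank '[[-0.1,0.05,0,0,0,0,0],[-0.28,0.13,0,0,0,0,0],[-0.47,0.22,0,0,0,0,0],[-0.65,0.31,0,0,0,0,0],[-0.76,0.36,0.1,0,0,0,0],[-0.783,0.372,0.25,0,0,0,0],[-0.783,0.372,0.35,0,0,0,0],[-0.783,0.372,0.35,0,0,0,0],[-0.783,0.372,0.35,0,0,0,0]]'
python3 - <<'E'
from m import *
for i in range(3): p=imaging.read_camera("scene"); s=telemetry.get_state()
x,y=[int(v) for v in proj(p,s["eef_pos"])]
cv2.imwrite(f"pics/b1.png",cv2.resize(p["pixels"][y-60:y+60,x-60:x+60,::-1],None,fx=5,fy=5,interpolation=cv2.INTER_CUBIC))
E
python3 d.py .6243 -.1355 .019 75
```

```text
time: 20.35
eef_pos: [0.6241, -0.1352, 0.0658]
tcp_rot: [0.793, 0.609, -0.001, -0.001]
contact_force: [0.5, -0.0, -1.8]
opening: 0.315
t 20.5 pos [ 0.6257 -0.1355  0.0683] q [-0.37  0.38  1.77 -0.    0.98 -0.11] F [ 0.2  0.1 -1.2] op 0.316
row [-0.002, -0.01, 0.329] [0.001, 0.0, 0.0]
```

View pics/b1.png

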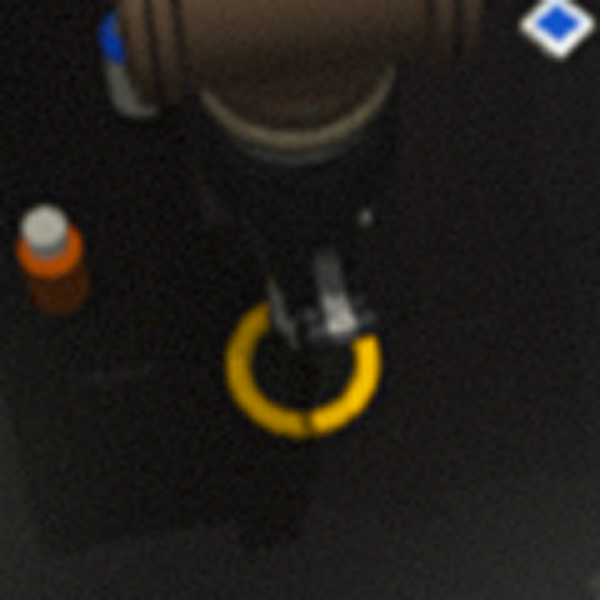

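```bash
python3 -m crank '[[0,-0.008,0.07,0,0,0,0],[0,-0.008,0.14,0,0,0,0],[0,-0.008,0.2,0,0,0,0],[0,-0.008,0.245,0,0,0,0],[0,-0.008,0.28,0,0,0,0],[0,-0.008,0.3,0,0,0,0],[0,-0.008,0.315,0,0,0,0],[0,-0.008,0.325,0,0,0,0],[0,-0.008,0.325,0,0,0,0],[0,-0.008,0.325,0,0,0,0]]'; python3 d.py .6243 -.1355 .019 75
```

```text
time: 21.5
eef_pos: [0.624, -0.1355, 0.0191]
tcp_rot: [0.793, 0.609, 0.0, 0.0]
contact_force: [-1.4, 1.5, 3.3]
opening: 0.318
t 21.5 pos [ 0.624  -0.1355  0.0191] q [-0.37  0.45  1.79 -0.    0.9  -0.11] F [-1.4  1.5  3.3] op 0.318
row [0.0, 0.002, 0.001] [0.0, 0.0, -0.0]
```

Contact with the floor; releasing.

```bash
python3 -m crank '[[0,0,0,0,0,0,0.4],[0,0,0,0,0,0,0.5],[0,0,0,0,0,0,0.6],[0,0,0,0,0,0,0.6],[0,0,-0.1,0,0,0,0.6],[0,0,-0.3,0,0,0,0.6],[0,0,-0.55,0,0,0,0.6],[0,0,-0.85,0,0,0,0.6],[0,0,-0.9,0,0,0,0.6],[0,0,-0.9,0,0,0,0.6]]'; python3 d.py .4637 -.133 .145 75
python3 - <<'E'
from m import *
p=imaging.read_camera("scene")
x,y=[int(v) for v in proj(p,(.56,-.135,.03))]
cv2.imwrite(f"pics/b2.png",cv2.resize(p["pixels"][y-70:y+70,x-70:x+70,::-1],None,fx=4,fy=4,interpolation=cv2.INTER_CUBIC))
E
```

```text
time: 22.5
eef_pos: [0.6255, -0.136, 0.1575]
tcp_rot: [0.793, 0.609, 0.002, 0.003]
contact_force: [-0.1, 0.7, -0.9]
opening: 0.597
t 22.5 pos [ 0.6255 -0.136   0.1575] q [-0.37  0.27  1.73  0.    1.13 -0.11] F [-0.1  0.7 -0.9] op 0.597
row [-0.26, -1.047, 0.076] [0.004, 0.0, -0.0]
```

View pics/b2.png

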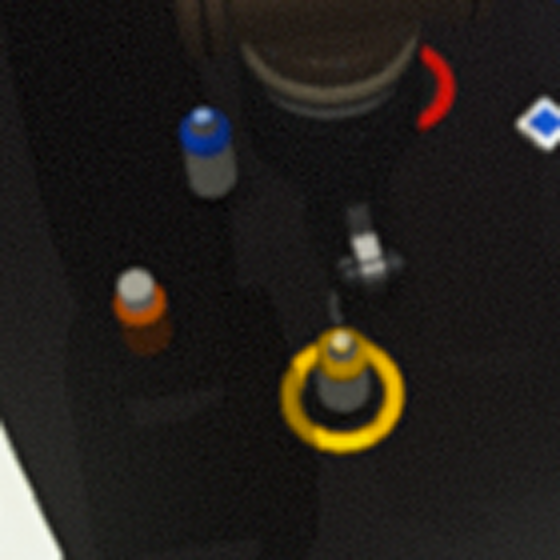

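The yellow objective stands upright in its dish at (342,385). Next, blue.

```bash
python3 -m crank '[[-0.04,-0.15,0,0,0,0,0.6],[-0.1,-0.4,0,0,0,0,0.6],[-0.16,-0.65,0,0,0,0,0.6],[-0.21,-0.85,0.05,0,0,0,0.6],[-0.25,-0.97,0.1,0,0,0,0.6],[-0.26,-1,0.2,0,0,0,0.6],[-0.26,-1,0.25,0,0,0,0.6],[-0.26,-1,0.25,0,0,0,0.6],[-0.26,-1,0.25,0,0,0,0.6]]'
python3 - <<'E'
from m import *
for i in range(3): p=imaging.read_camera("scene"); s=telemetry.get_state()
x,y=[int(v) for v in proj(p,s["eef_pos"])]
cv2.imwrite(f"pics/b3.png",cv2.resize(p["pixels"][y-60:y+60,x-60:x+60,::-1],None,fx=5,fy=5,interpolation=cv2.INTER_CUBIC))
E
python3 d.py .4637 -.133 .0165 75
```

```text
time: 23.45
eef_pos: [0.4688, -0.134, 0.1153]
tcp_rot: [0.793, 0.609, -0.0, -0.001]
contact_force: [-0.1, 0.1, 0.4]
opening: 0.599
t 23.6 pos [ 0.4695 -0.1343  0.1163] q [-0.49  0.    2.12  0.    1.02 -0.22] F [-0.9  0.2 -0.6] op 0.601
row [-0.001, -0.04, 0.666] [0.001, 0.0, -0.0]
```

View pics/b3.png

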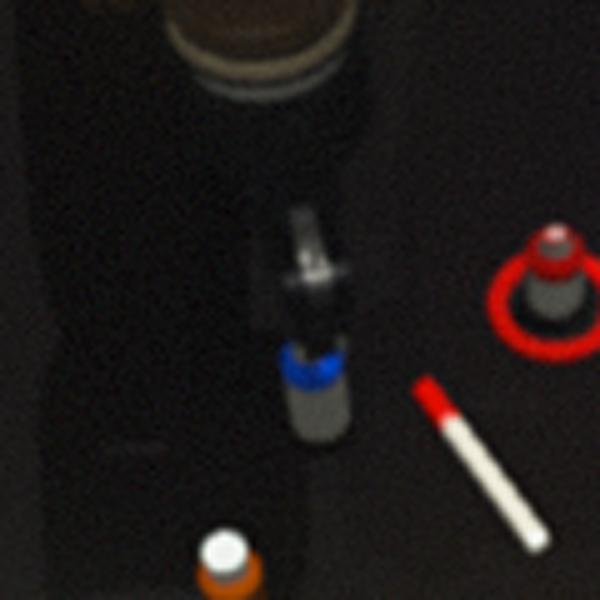

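```bash
python3 -m crank '[[0,-0.04,0.05,0,0,0,0.6],[0,-0.04,0.15,0,0,0,0.6],[0,-0.04,0.3,0,0,0,0.6],[0,-0.04,0.45,0,0,0,0.6],[0,-0.04,0.58,0,0,0,0.6],[0,-0.04,0.66,0,0,0,0.6],[0,-0.04,0.66,0,0,0,0.45],[0,-0.04,0.66,0,0,0,0.3],[0,-0.04,0.66,0,0,0,0.15],[0,-0.04,0.66,0,0,0,0],[0,-0.04,0.66,0,0,0,0],[0,-0.04,0.66,0,0,0,0]]' 40; python3 d.py .4637 -.133 .0165 75
python3 -m crank '[[0,0,0,0,0,0,0],[0,0,-0.1,0,0,0,0],[0,0,-0.3,0,0,0,0],[0,0,-0.55,0,0,0,0],[0,0,-0.8,0,0,0,0],[0,0,-0.95,0,0,0,0],[0,0,-0.95,0,0,0,0]]'; python3 d.py .4348 .1560 .09 75
```

```text
time: 24.8
eef_pos: [0.4631, -0.1327, 0.0172]
tcp_rot: [0.793, 0.609, 0.0, 0.0]
contact_force: [1.2, -0.1, -1.0]
opening: 0.322
t 24.8 pos [ 0.4631 -0.1327  0.0172] q [-0.49  0.16  2.17  0.    0.81 -0.23] F [ 1.2 -0.1 -1. ] op 0.322
row [-0.001, 0.004, 0.005] [0.0, 0.0, -0.0]
time: 25.5
eef_pos: [0.4654, -0.1338, 0.1636]
tcp_rot: [0.793, 0.609, 0.002, 0.004]
contact_force: [0.5, -1.1, -1.3]
opening: 0.316
t 25.5 pos [ 0.4654 -0.1338  0.1636] q [-0.49 -0.08  2.1   0.    1.11 -0.23] F [ 0.5 -1.1 -1.3] op 0.316
row [1.814, -0.702, 0.481] [0.006, 0.001, -0.0]
```

```bash
python3 -m crank '[[0.12,-0.05,0,0,0,0,0],[0.32,-0.12,0,0,0,0,0],[0.54,-0.21,0,0,0,0,0],[0.76,-0.3,0,0,0,0,0],[0.95,-0.37,0,0,0,0,0]]'; python3 -m crank '[[0.18,-0.07,0,0,0,0,0],[0.38,-0.15,0,0,0,0,0],[0.58,-0.23,0,0,0,0,0],[0.75,-0.29,0.1,0,0,0,0],[0.86,-0.33,0.25,0,0,0,0],[0.86,-0.33,0.4,0,0,0,0],[0.86,-0.33,0.55,0,0,0,0],[0.86,-0.33,0.6,0,0,0,0],[0.86,-0.33,0.6,0,0,0,0]]'
python3 - <<'E'
from m import *
for i in range(3): p=imaging.read_camera("scene"); s=telemetry.get_state()
x,y=[int(v) for v in proj(p,s["eef_pos"])]
cv2.imwrite(f"pics/b4.png",cv2.resize(p["pixels"][y-60:y+60,x-60:x+60,::-1],None,fx=5,fy=5,interpolation=cv2.INTER_CUBIC))
E
python3 d.py .4348 .1560 .0195 75
```

```text
time: 26.0
eef_pos: [0.4445, 0.0211, 0.157]
tcp_rot: [0.793, 0.609, -0.001, -0.001]
contact_force: [0.8, -0.2, -1.3]
opening: 0.322
time: 26.9
eef_pos: [0.4299, 0.1566, 0.0669]
tcp_rot: [0.794, 0.609, -0.002, -0.001]
contact_force: [-0.7, -0.2, -1.6]
opening: 0.317
t 27.05 pos [0.4327 0.1568 0.0701] q [ 0.13  0.01  2.21 -0.    0.92  0.39] F [-1.1  0.1 -1.6] op 0.32
row [-0.002, 0.014, 0.337] [0.001, -0.0, -0.0]
```

View pics/b4.png

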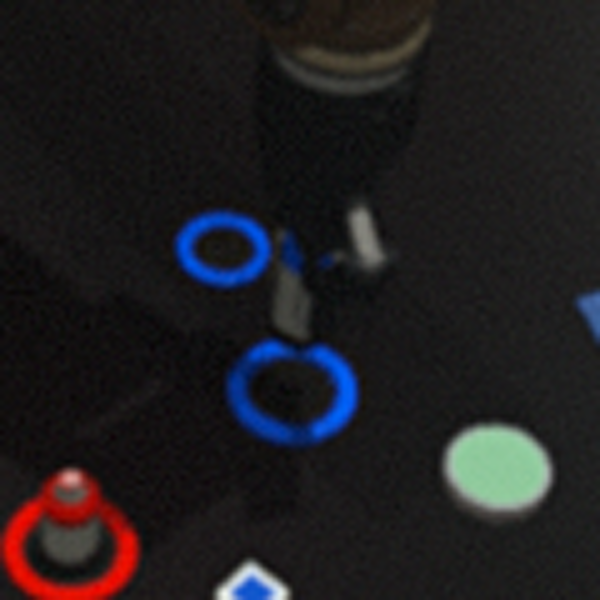

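```bash
python3 -m crank '[[0,0.012,0.07,0,0,0,0],[0,0.012,0.14,0,0,0,0],[0,0.012,0.2,0,0,0,0],[0,0.012,0.25,0,0,0,0],[0,0.012,0.285,0,0,0,0],[0,0.012,0.31,0,0,0,0],[0,0.012,0.325,0,0,0,0],[0,0.012,0.335,0,0,0,0],[0,0.012,0.335,0,0,0,0],[0,0.012,0.335,0,0,0,0]]'; python3 d.py .4348 .156 .0195 75
```

```text
time: 28.05
eef_pos: [0.4337, 0.1564, 0.0199]
tcp_rot: [0.793, 0.609, -0.0, -0.0]
contact_force: [-2.8, -0.6, 5.4]
opening: 0.321
t 28.05 pos [0.4337 0.1564 0.0199] q [ 0.13  0.12  2.22 -0.    0.81  0.39] F [-2.8 -0.6  5.4] op 0.321
row [-0.001, 0.008, 0.003] [-0.001, 0.0, -0.0]
```

```bash
python3 -m crank '[[0,0,0,0,0,0,0.4],[0,0,0,0,0,0,0.5],[0,0,0,0,0,0,0.6],[0,0,0,0,0,0,0.6],[0,0,-0.1,0,0,0,0.6],[0,0,-0.3,0,0,0,0.6],[0,0,-0.55,0,0,0,0.6],[0,0,-0.85,0,0,0,0.6],[0,0,-0.95,0,0,0,0.6],[0,0,-0.95,0,0,0,0.6]]'; python3 -m crank '[[-0.2,0,0,0,0,0,0.6],[-0.5,0,0,0,0,0,0.6],[-0.8,0,0,0,0,0,0.6],[-1,0,0,0,0,0,0.6],[-1,0,0,0,0,0,0.6],[-1,0,0,0,0,0,0.6]]';  python3 -m crank '[[-0.2,0,0,0,0,0,0.6],[-0.5,0,0,0,0,0,0.6],[-0.8,0,0,0,0,0,0.6],[-1,0,0,0,0,0,0.6],[-1,0,0,0,0,0,0.6],[-1,0,0,0,0,0,0.6]]'
python3 - <<'E'
from m import *
D={"red":((.4622,.0015),.048),"yellow":((.6243,-.1355),.056),"blue":((.4348,.156),.064)}
for n in("scene","top"):
    p=imaging.read_camera(n); save(p,f"pics/c{n}.png")
    for c,(xy,z) in D.items():
        for q in finder.pinpoint(f"objective_{c}_mid",p)[:1]: print(n,c,round(q["confidence"],2),atz(p,q["location"][::-1],z-.018+.003 if 0 else {"red":.033,"yellow":.037,"blue":.041}[c]).round(4),xy)
    q=pts(blob(p,"orange",(.5127,.3616,.03),12)); print(n,"tab",len(q),atz(p,q.mean(0),.034) if len(q) else 0)
    for q in finder.pinpoint("oil_bottle_mid",p)[:1]: print(n,"oil",atz(p,q["location"][::-1],.03).round(3))
E
```

```text
time: 29.05
eef_pos: [0.4359, 0.1567, 0.165]
tcp_rot: [0.793, 0.609, 0.003, 0.002]
contact_force: [-0.1, -0.7, 0.5]
opening: 0.6
time: 29.65
eef_pos: [0.3939, 0.0114, 0.1601]
tcp_rot: [0.794, 0.608, -0.001, -0.001]
contact_force: [-0.3, -0.3, 0.3]
opening: 0.6
time: 30.25
eef_pos: [0.3559, -0.1326, 0.1608]
tcp_rot: [0.794, 0.608, 0.0, -0.001]
contact_force: [-0.0, 0.1, 0.2]
opening: 0.602
scene red 0.5 [0.4683 0.0046 0.033 ] (0.4622, 0.0015)
scene yellow 0.5 [ 0.6204 -0.1368  0.037 ] (0.6243, -0.1355)
scene blue 0.7 [0.4309 0.1523 0.041 ] (0.4348, 0.156)
scene tab 101 [0.51428595 0.35921546 0.034     ]
scene oil [ 0.533 -0.218  0.03 ]
top red 0.45 [0.4689 0.0123 0.033 ] (0.4622, 0.0015)
top yellow 0.5 [ 0.6279 -0.128   0.037 ] (0.6243, -0.1355)
top blue 0.58 [ 0.5414 -0.3489  0.041 ] (0.4348, 0.156)
top tab 27 [0.51129802 0.36136915 0.034     ]
top oil [ 0.538 -0.202  0.03 ]
```

View pics/cscene.png

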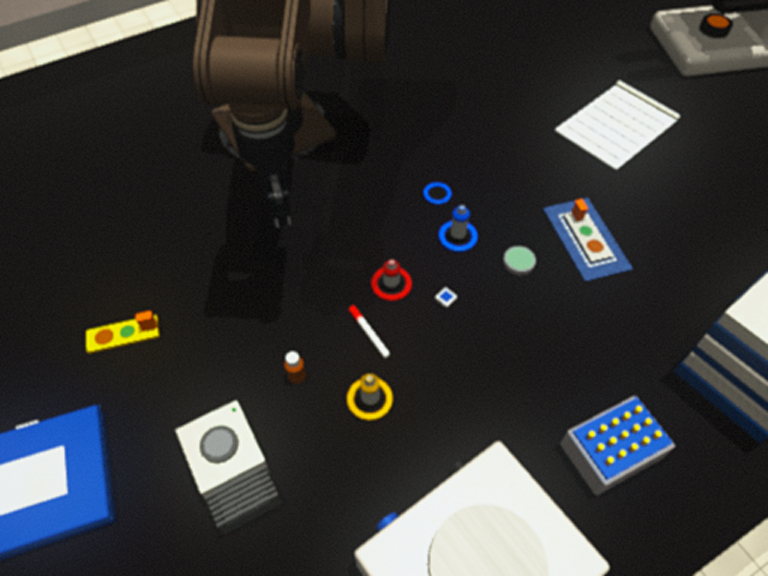

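View pics/ctop.png

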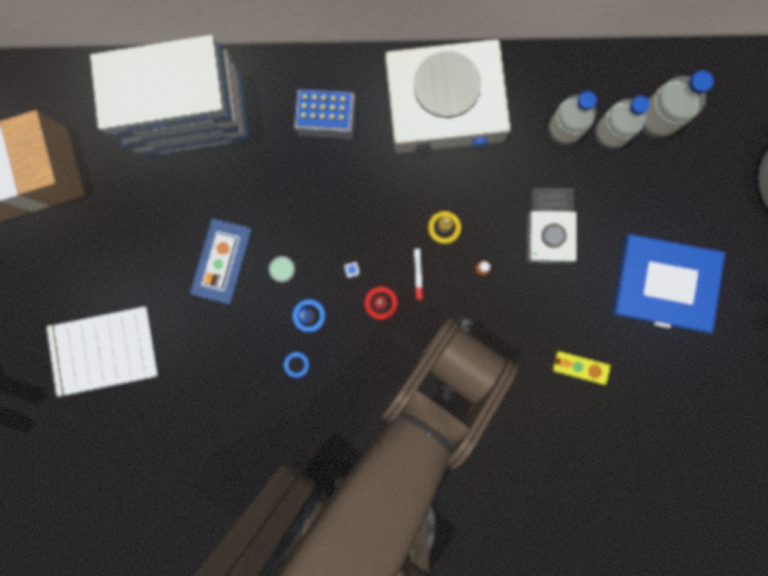

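All parts look placed. Pinpoint for red in the top view was about 12 mm off, so I'll check with an overlay of the expected axes before handing in.

Run:
```python
from m import *
D={"red":((.4622,.0015),.06),"yellow":((.6243,-.1355),.068),"blue":((.4348,.156),.076)}
row=[]
for n in("scene","top"):
    p=imaging.read_camera(n); r=[]
    for c,(xy,h) in D.items():
        u=proj(p,(*xy,.03)).round().astype(int); k=20; s=12
        cr=cv2.resize(p["pixels"][u[1]-k:u[1]+k,u[0]-k:u[0]+k,::-1],None,fx=s/2,fy=s/2,interpolation=cv2.INTER_CUBIC)
        f=lambda z:tuple(int(v) for v in ((proj(p,(*xy,z))-u+k+.5)*s/2))
        cv2.line(cr,f(.003),f(.003+h),(255,255,255),1); r.append(cr)
        m=pts(blob(p,c,(*xy,h-.012),5,100,50)); print(n,c,len(m),(atz(p,m.mean(0),h-.012)[:2]-xy).round(4) if len(m) else 0)
    row.append(np.hstack(r))
cv2.imwrite("pics/chk.png",np.vstack(row))
```

```text
scene red 63 [ 0.0015 -0.0007]
scene yellow 65 [ 0.0004 -0.0008]
scene blue 66 [ 0.001  -0.0005]
top red 72 [0.0001 0.    ]
top yellow 76 [ 0.     -0.0006]
top blue 74 [-0.0001 -0.0003]
```

View pics/chk.png

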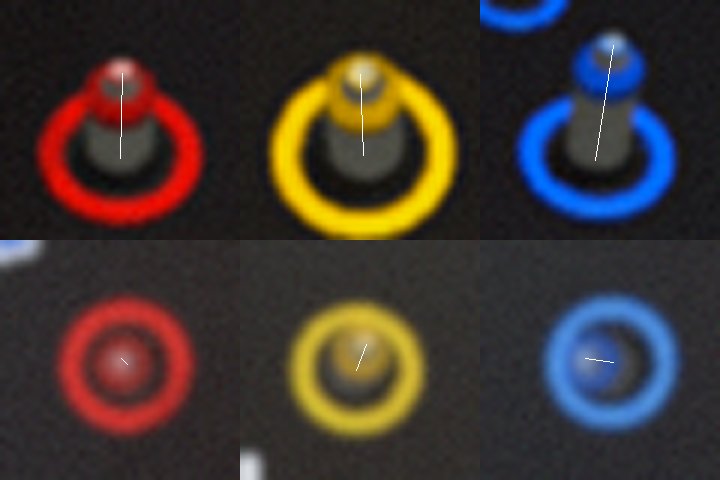

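The expected axes run through all three objectives, upright in both views. Handing in.

```bash
python3 -c "
from plant import ticket,telemetry
print(telemetry.get_state()['time'],ticket.sign_off())"
```

```text
the job is handed in; nothing more can be done
30.85 None
```

I finished the job and handed it in at about 31 s. The hand-in gives no verdict, so the results below are my own last checks.

- **Slider:** I drew it straight out of the housing, carried it level and laid it on its outline. The tab measured within about 3 mm of its mark in both views.
- **Objectives:** Each one was lowered until it touched its dish floor, then released. All three look upright, and their axes are within about 2 mm of the dish centres. Blue went into the larger blue dish.
- **Oil bottle:** It was never touched. The network's readings put it within about 2 mm of its start in the scene view and about 10 to 12 mm in the top view. The top-view readings vary by about as much anyway (two before any move were about 23 mm apart), so I trust the scene view.
- **Disagreements:** In the final top view the network put red about 12 mm off centre and found blue near the lamp housing. The colour checks and the picture overlays in both views contradicted it, so I went with those.
- **Gripper:** It was left open and clear of everything.

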